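# Find and open the tilting access hatch of a clean-room service duct

### The arm

A 6-joint arm with a two-finger parallel gripper is mounted at the origin on the work surface. World frame = base frame: x ahead of the robot, y to its left, z up, the work surface at z = 0. Lengths are in m, angles in rad, forces in N, time in s.
With the tool pointing down it reaches from about 0.3 to 0.775 m from the base axis. Payload 14.6 kg.
Tool frame: the origin (TCP) lies at the very end of the fingers, on their centre line; the grasp point (between the pads) lies behind it (grasp_offset is the z of the grasp point in the tool frame, in m); z points along the fingers, y is the line along which they close (so a half turn about z gives the same grasp; the last joint's range is limited). The gripper opens to 94 mm and grips with 3 to 60 N. Pads are 16 mm wide; open, the fingers measure 119 mm over their backs; the gripper's body (75 mm by 177 mm) begins 78 mm behind the grasp point.
Start: joints at [-1.382, 0.3, 1.521, -0, 1.321, -0.067], TCP at [0.139, -0.532, 0.205] pointing down, gripper open.
Joint ranges: [-3.03, 3.03], [-0.79, 2.21], [0.23, 2.52], [-1.04, 4.18], [0, 3.07], [-2.55, 2.55]. Speed limits (rad/s): [2.22, 2.22, 2.57, 3.14, 3.14, 3.14].

### API

Orientations are given as a 3x3 rotation matrix whose columns are the frame's x, y, z axes.
In Python, from cell import * gives the robot as it stands.
- The arm moves only by the tool servo_tool, never from a script. Its argument "motion" is a list of rows, each an object of numbers: "dx", "dy", "dz": the shift along the tool's x, y, z in m; "roll": the turn about the tool's z in degrees; "jaw": the gripper command: -1 is shut, 1 is fully open, values between are in proportion. In form: [{"dx": .., "dy": .., "dz": .., "roll": .., "jaw": ..}, ...]. A call has 1 to 20 rows; each row shifts and turns the commanded pose from where the row before left it, along the tool's axes as they then stand; what a row does not reach is not made up. A row lasts 1/10 s, in which the tool goes at most 50 mm and 8.59 degrees, less where a joint would pass 70% of its speed; a pose out of reach is approached as far as the arm can. A call with a gripper value outside its range is refused whole. The fingers move at their own pace and stop on an object; "force" is the grip in N (left out, the last holds). Time passes only in rows, so rows that do not move let the fingers close. It gives the time, the measured TCP pose, the force, the opening and the grip force at its end, in the units of the state.
- read_state(): the state, without advancing time (a new reading comes with each control period).
- camera(name): name is "side" or "top" or "wrist"; returns a dict with "image" (400x640x3 uint8, red, green, blue), "vertical_fov" (degrees; the focal length in pixels is half the picture's height over the tangent of half this angle, whatever the lens; pixels are square), "cx", "cy" (the principal point, pixels), "k1" (the pictures are not rectified: a ray, as slopes to the right and down, at radius r is drawn at 1 + k1 r^2 times it, then the intrinsics apply), "camera_from_world" (4x4, takes a point from world to camera coordinates). Camera axes: x right, y down, z forward; pixel columns grow to the right and rows downward; lengths in m; the calibration is good to about 2 mm. A picture is of the moment at which its call begins. There is no depth.
- hand_in(): hands the job in; it is judged then, once.
Trained networks look in the newest picture that a camera, given by its name, has taken for a name from the list of things; names that differ only in an ending like _2 or _b are one class to them, and where a whole thing is asked for, a point or a joint stands for the part that bears it (a point fixed in the world has none). Each returns a list of dicts, best first, with "conf" (0 to 1); they miss things now and then, are a little off and sometimes report something else, mostly with a low value. They report only what shows in the picture. A call takes as long as a camera call.
- find_in(camera, label): "bbox" ([left, top, right, bottom] in pixels, round what is visible of it).
The state is a dict: "clock": time; "joint_positions": joint angles; "qvel": joint speeds; "tau": joint torques, N m; "tcp_pos": TCP position; "ee_rot": TCP orientation; "ft_force": force on the tool from outside, world axes, zero at the start; "moment": the same for the moment, N m; "grip_width": finger opening in m; "finger_force": force on a finger pad.
Only numpy, scipy, OpenCV 4.12 (cv2) and the standard library are available. Lean on these libraries where they do the work, as an engineer would, in place of code of your own. Each camera call takes 0.05 s, during which the arm holds its last target. There are 200 camera calls.

### The job

Four identical metal covers lie flush in the top of the white service duct: three are blanks fastened from below, and one is the tilting hatch over the compressed-air tap. With closed fingertips press each cover at its thumb mark, near the edge on the robot's side, until you find the one that rocks, then push that edge down into the duct until the hatch is open as far as it will go. Leave it standing open, and leave the tools and containers around it where they are: nothing is to be picked up.

Things in the scene. Friction and masses are not known exactly. Their poses are not given: they have to be found in the camera images.
- duct: white service duct fixed on the bench, 185 (x) x 620 (y) x 90 mm high. Origin on the bench under the covers' pivot line (85 mm behind the face towards the robot), half-way along; y runs along the row of covers, x away from the robot, z up. 28 mm bars separate the covers; behind them is a ledge 64 mm deep. Inside is only a brass tap at the front wall under the hatch, top 40 mm above the bench
- bay1 (a point): point on the top (90 mm above the bench) of the first cover (largest y), on its pivot line, mid-width. Every cover is a metal plate 95 (duct x) x 120 (duct y) x 4 mm: from this point it reaches 65 mm towards the robot and 30 mm away from it. A thumb mark (flat ring, 22 mm) is centred 48 mm towards the robot. The pivot line is parallel to the duct's y
- bay2 (a point): the same point of the second cover, 150 mm from bay1 along the row. Which of the four covers is the hatch differs each time and cannot be seen: a blank does not move at all, the hatch gives under about 2 N at the thumb mark (more nearer the pivot)
- bay3 (a point): the same point of the third cover, 150 mm from bay2 along the row
- bay4 (a point): the same point of the fourth cover (smallest y), 150 mm from bay3 along the row
- hatch (a joint): tilt of the hatch (whichever bay it is in), rad: 0 = shut and flush, grows as the edge on the robot's side goes down into the duct, 1.1 = open to its stop, from 0.95 it counts as fully open. The short far strip rises meanwhile, 27 mm when open; pressed down, it gives only 0.05 rad. A friction pivot keeps the hatch at any angle where it is left
- vial: amber glass vial, 22 mm diameter, 29 mm high, standing on the duct's bar between the second and third covers; origin at the centre of its underside. Leave alone
- tape: roll of yellow tape, 56 mm diameter, 15 mm high, lying on the duct's rear ledge; origin at the centre of its underside. Leave alone
- tweezers: steel tweezers, about 115 mm long, 6 mm high, lying along the duct's rear ledge; origin on the ledge near their middle. Leave alone
- pliers: yellow-handled pliers, about 140 mm long, 12 mm high, lying on the bench between robot and duct; origin on the bench near their middle. Leave alone
- cutters: black-handled side cutters, about 145 mm long, 13 mm high, lying on the bench between robot and duct; origin on the bench near their middle. Leave alone
- bottle: white bottle with blue cap, 60 mm diameter, 140 mm high, standing on the bench beyond the duct's right (-y) end; origin at the centre of its underside. Leave alone
- beaker: open steel beaker, 70 mm diameter, 80 mm high, standing on the bench beyond the duct's left (+y) end; origin at the centre of its underside. Leave alone

How it is judged:
By the outcome, as a careful person would: the job done as asked, in the order asked, and still so for the second after the job is handed in, with the robot touching nothing.
It also fails if it takes over 48 s, if anything falls off the work surface, if the arm or the gripper's body presses on something with over 40 N, if the wrist force passes 120 N, or if a joint passes its speed limit or range.

## Working session

There is one attempt and no reset: what is moved stays moved. The work goes in short steps, Python scripts to look and compute and a tool call to move; the robot and the scene stay as the last step left them, time stands still between calls to the robot, and variables do not carry over. Pictures are saved under pics/ and viewed, at most 10 in all, crops included, and the job is handed in when it is done.

Besides the shell and the picture viewer there is one more tool, called after ">>>" as name(argument=value, ...), one argument or row to a line, values as JSON. servo_tool: Moves the arm, as the interface text tells. Its arguments: {"type":"object","properties":{"motion":{"type":"array"},"force":{"type":"number"}},"required":["motion"]}

```bash
mkdir -p pics; cat > h.py <<'E'
from cell import *
import numpy as np, cv2
def save(c,n): cv2.imwrite('pics/'+n,c["image"][:,:,::-1])
def ray(c,u,v):
    f=200/np.tan(np.radians(c["vertical_fov"])/2)
    d=np.array([(u-c["cx"])/f,(v-c["cy"])/f]); s=d.copy()
    for _ in range(30): s=d/(1+c["k1"]*(s@s))
    T=np.array(c["camera_from_world"]); R=T[:3,:3]
    return -R.T@T[:3,3], R.T@np.array([s[0],s[1],1])
def atz(c,u,v,z):
    o,d=ray(c,u,v); return o+d*(z-o[2])/d[2]
def proj(c,p):
    f=200/np.tan(np.radians(c["vertical_fov"])/2)
    q=(np.array(c["camera_from_world"])@np.r_[p,1])[:3]; s=q[:2]/q[2]; s=s*(1+c["k1"]*(s@s))
    return s*f+[c["cx"],c["cy"]]
E
python3 - <<'E'
from h import *
for n in ("top","side"):
    c=camera(n); save(c,n+"0.png"); print(n,c["vertical_fov"],c["k1"],np.round(c["camera_from_world"],3).tolist())
    for l in ("duct","bay1","hatch","vial","tape","tweezers","pliers","cutters","bottle","beaker"):
        print(l,[(np.round(d["bbox"],1).tolist(),round(d["conf"],2)) for d in find_in(n,l)[:4]])
s=read_state(); print(s["clock"],s["tcp_pos"],np.round(s["ee_rot"],3).tolist(),s["ft_force"])
E
```

```text
top 57.33027140389633 -0.04030768820265217 [[-0.061, -0.998, 0.004, 0.048], [-0.977, 0.059, -0.206, 0.545], [0.205, -0.016, -0.979, 1.072], [0.0, 0.0, 0.0, 1.0]]
duct [([206.8, 142.6, 416.4, 236.5], 0.59)]
bay1 [([205.9, 146.9, 415.2, 240.1], 0.82)]
hatch [([262.8, 181.9, 310.6, 221.6], 0.63)]
vial [([202.7, 146.7, 415.0, 237.7], 0.67)]
tape [([252.2, 169.5, 267.8, 186.9], 0.43)]
tweezers [([355.8, 151.6, 389.2, 160.4], 0.58)]
pliers [([246.5, 236.9, 287.7, 260.0], 0.64)]
cutters [([344.1, 215.9, 387.4, 241.3], 0.54)]
bottle [([428.0, 166.0, 459.0, 190.7], 0.58)]
beaker [([170.0, 188.4, 200.5, 212.9], 0.81)]
side 53.840932873114234 0.0077164668950454995 [[0.953, -0.303, 0.021, -0.503], [-0.165, -0.576, -0.801, 0.164], [0.255, 0.76, -0.599, 0.88], [0.0, 0.0, 0.0, 1.0]]
duct [([252.5, 126.9, 423.2, 310.9], 0.73)]
bay1 [([251.5, 127.2, 427.4, 310.0], 0.92), ([312.6, 145.8, 326.0, 159.2], 0.53)]
hatch [([276.6, 160.2, 326.0, 192.2], 0.85)]
vial [([299.6, 176.5, 309.8, 191.1], 0.55), ([252.2, 130.1, 426.0, 313.3], 0.34)]
tape [([311.1, 145.8, 324.7, 157.2], 0.76), ([273.7, 122.3, 298.5, 132.2], 0.52)]
tweezers [([373.4, 210.0, 396.8, 244.1], 0.74)]
pliers [([232.2, 179.0, 266.4, 207.5], 0.63)]
cutters [([268.5, 244.4, 317.5, 287.1], 0.68)]
bottle [([383.4, 294.0, 421.3, 361.3], 0.73), ([252.4, 125.7, 422.6, 312.7], 0.16)]
beaker [([278.3, 121.1, 297.8, 133.1], 0.55)]
1.1 [ 0.13914715 -0.532081    0.20543368] [[0.967, 0.253, 0.0], [0.253, -0.967, 0.0], [0.0, -0.0, -1.0]] [ 0.67521633 -0.09876174 -0.11040279]
```

View pics/top0.png

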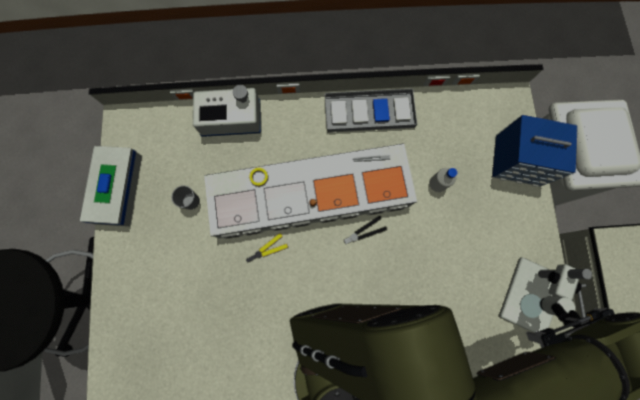

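View pics/side0.png

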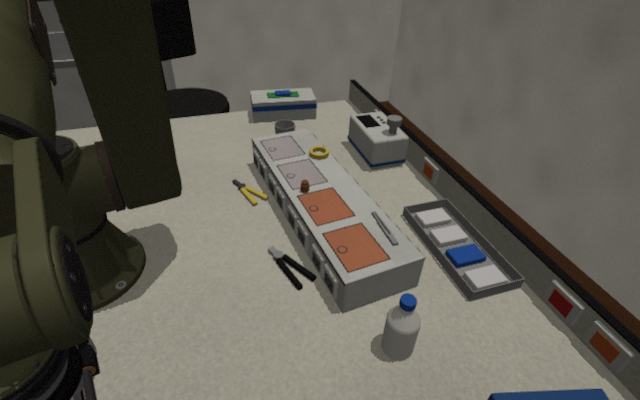

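The top view shows the duct at about (206-415, 146-237). Bay1 is on the left, with thumb marks near (237,218), (288,213), (338,202) and (387,198). The pliers and cutters lie in front of the duct, and the vial is at (313,202). I'll enlarge both views to read the corners.

```bash
python3 - <<'E'
import cv2
a=cv2.imread('pics/top0.png')[140:245,200:425]; cv2.imwrite('pics/topc.png',cv2.resize(a,None,fx=3.5,fy=3.5,interpolation=cv2.INTER_CUBIC))
a=cv2.imread('pics/side0.png')[120:320,240:440]; cv2.imwrite('pics/sidec.png',cv2.resize(a,None,fx=3,fy=3,interpolation=cv2.INTER_CUBIC))
E
```

```text
(no output)
```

View pics/topc.png

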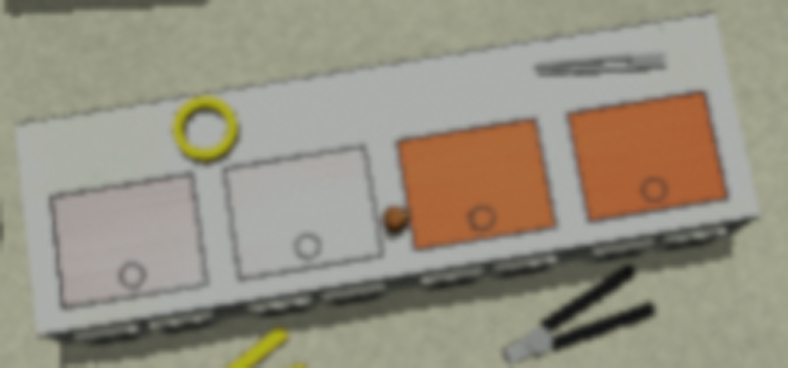

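View pics/sidec.png

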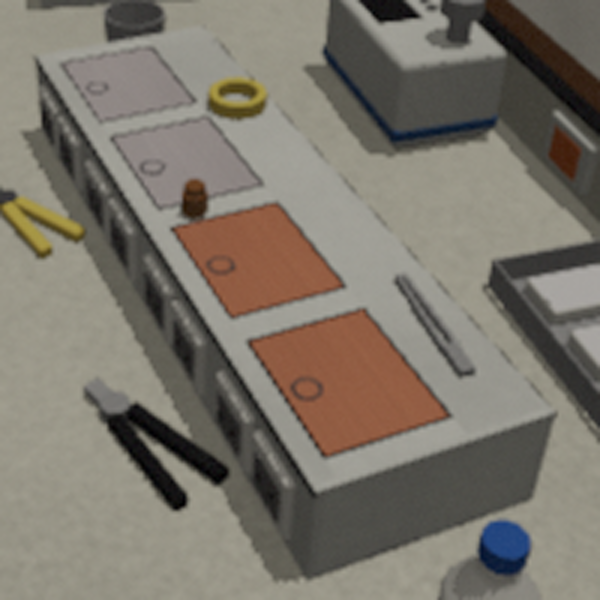

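The enlarged views show the four marks clearly. In top-crop pixels they are at (132,275), (307,246), (481,217) and (654,189). In the side crop they are at (97,87), (152,168), (221,265) and (307,389). I'll fit the duct pose to these and the corners.

```bash
python3 - <<'E'
from h import *
from scipy.optimize import least_squares
ct=camera("top"); cs=camera("side")
loc=[(-.048,y,.09) for y in(.225,.075,-.075,-.225)]+[(.1,.31,.09),(-.085,.31,.09),(-.085,-.31,.09),(.1,-.31,.09)]
T=np.array([(132,275),(307,246),(481,217),(654,189),(17,124),(40,332),(757,218),(712,12)])/3.5+[200,140]-.36
S=np.array([(97,87),(152,168),(221,265),(307,389),(200,28),(38,60),(315,492),(553,412)])/3+[240,120]-.33
def W(p,l): c,s=np.cos(p[2]),np.sin(p[2]); return np.array([p[0]+c*l[0]-s*l[1],p[1]+s*l[0]+c*l[1],l[2]])
def res(p,sel=(1,1)):
    r=[]
    for l,t,s in zip(loc,T,S):
        if sel[0]: r+=list(proj(ct,W(p,l))-t)
        if sel[1]: r+=list(proj(cs,W(p,l))-s)
    return np.array(r)
for sel in((1,1),(1,0),(0,1)):
    o=least_squares(res,[.5,.05,0],args=(sel,),loss='soft_l1'); print(sel,o.x.round(4),np.abs(res(o.x,sel)).max().round(2),np.sqrt((res(o.x,sel)**2).mean()).round(2))
    for l in loc[:4]: print(W(o.x,l).round(4), np.hypot(*W(o.x,l)[:2]).round(3))
p=least_squares(res,[.5,.05,0],loss='soft_l1').x
# others, rough, from top boxes
for n,z in(("vial",.1),("pliers",.006),("cutters",.006),("bottle",.1),("beaker",.06)):
    for c,k in((ct,"top"),(cs,"side")):
        d=find_in(k,n)
        if d: b=d[0]["bbox"]; print(n,k,round(d[0]["conf"],2),[atz(c,u,v,z)[:2].round(3).tolist() for u,v in((b[0],b[1]),(b[2],b[3]))])
s=read_state();print(s["tcp_pos"],s["clock"],s["grip_width"],np.degrees(p[2]),np.degrees(np.arctan2(s["ee_rot"][1][0],s["ee_rot"][0][0])))
E
```

```text
(1, 1) [0.556  0.0456 0.1032] 1.49 0.62
[0.4851 0.2644 0.09  ] 0.553
[0.5006 0.1152 0.09  ] 0.514
[ 0.516 -0.034  0.09 ] 0.517
[ 0.5315 -0.1832  0.09  ] 0.562
(1, 0) [0.5571 0.0447 0.1035] 0.96 0.45
[0.4861 0.2636 0.09  ] 0.553
[0.5016 0.1144 0.09  ] 0.515
[ 0.5171 -0.0348  0.09  ] 0.518
[ 0.5326 -0.184   0.09  ] 0.564
(0, 1) [0.5553 0.0464 0.1048] 1.53 0.61
[0.484  0.2651 0.09  ] 0.552
[0.4997 0.1159 0.09  ] 0.513
[ 0.5154 -0.0333  0.09  ] 0.516
[ 0.5311 -0.1824  0.09  ] 0.562
vial top 0.63 [[0.532, 0.049], [0.505, 0.026]]
vial side 0.4 [[0.509, 0.082], [0.519, 0.02]]
pliers top 0.67 [[0.442, 0.257], [0.352, 0.128]]
pliers side 0.52 [[0.362, 0.269], [0.436, 0.117]]
cutters top 0.25 [[0.748, 0.381], [0.404, -0.286]]
cutters side 0.67 [[0.4, -0.041], [0.475, -0.203]]
bottle top 0.86 [[0.603, -0.309], [0.529, -0.389]]
bottle side 0.92 [[0.558, -0.319], [0.558, -0.458]]
beaker top 0.65 [[0.595, 0.475], [0.521, 0.386]]
beaker side 0.5 [[0.554, 0.508], [0.606, 0.413]]
[ 0.13916838 -0.5320984   0.20546181] 1.7 0.09386443533555533 5.914294332642228 14.657906722461654
```

The fit is good: RMS is 0.6 px, the two cameras agree within 2 mm, and the mark spacing is correct. After a +8.74° roll the tool's x and -y line up with the duct's x and y, so I'll go to bay4 first.

>>> servo_tool(
  motion=[
    {"roll":4.4,"jaw":-1},
    {"roll":4.34,"jaw":-1},
    {"dx":0.0355,"dy":-0.0256,"jaw":-1},
    {"dx":0.0355,"dy":-0.0256,"jaw":-1},
    {"dx":0.0355,"dy":-0.0256,"jaw":-1},
    {"dx":0.0355,"dy":-0.0256,"jaw":-1},
    {"dx":0.0355,"dy":-0.0256,"jaw":-1},
    {"dx":0.0355,"dy":-0.0256,"jaw":-1},
    {"dx":0.0355,"dy":-0.0256,"jaw":-1},
    {"dx":0.0355,"dy":-0.0256,"jaw":-1},
    {"dx":0.0355,"dy":-0.0256,"jaw":-1},
    {"dx":0.0355,"dy":-0.0256,"jaw":-1},
    {"dx":0.0355,"dy":-0.0256,"jaw":-1},
    {"dx":0.0355,"dy":-0.0256,"jaw":-1},
    {"dz":0.03,"jaw":-1},
    {"dz":0.03,"jaw":-1},
    {"dz":0.02,"jaw":-1},
    {"dz":0.01,"jaw":-1},
    {"jaw":-1},
  ],
)

```text
$.motion[0]: bad value
```

>>> servo_tool(
  motion=[
    {"dx":0,"dy":0,"dz":0,"roll":4.4,"jaw":-1},
    {"dx":0,"dy":0,"dz":0,"roll":4.34,"jaw":-1},
    {"dx":0.0355,"dy":-0.0256,"dz":0,"roll":0,"jaw":-1},
    {"dx":0.0355,"dy":-0.0256,"dz":0,"roll":0,"jaw":-1},
    {"dx":0.0355,"dy":-0.0256,"dz":0,"roll":0,"jaw":-1},
    {"dx":0.0355,"dy":-0.0256,"dz":0,"roll":0,"jaw":-1},
    {"dx":0.0355,"dy":-0.0256,"dz":0,"roll":0,"jaw":-1},
    {"dx":0.0355,"dy":-0.0256,"dz":0,"roll":0,"jaw":-1},
    {"dx":0.0355,"dy":-0.0256,"dz":0,"roll":0,"jaw":-1},
    {"dx":0.0355,"dy":-0.0256,"dz":0,"roll":0,"jaw":-1},
    {"dx":0.0355,"dy":-0.0256,"dz":0,"roll":0,"jaw":-1},
    {"dx":0.0355,"dy":-0.0256,"dz":0,"roll":0,"jaw":-1},
    {"dx":0.0355,"dy":-0.0256,"dz":0,"roll":0,"jaw":-1},
    {"dx":0.0355,"dy":-0.0256,"dz":0,"roll":0,"jaw":-1},
    {"dx":0,"dy":0,"dz":0.03,"roll":0,"jaw":-1},
    {"dx":0,"dy":0,"dz":0.03,"roll":0,"jaw":-1},
    {"dx":0,"dy":0,"dz":0.02,"roll":0,"jaw":-1},
    {"dx":0,"dy":0,"dz":0.01,"roll":0,"jaw":-1},
    {"dx":0,"dy":0,"dz":0,"roll":0,"jaw":-1},
  ],
)

```text
clock: 3.6
tcp_pos: [0.5308, -0.1825, 0.1146]
ee_rot: [[0.995, 0.103, -0.002], [0.103, -0.995, 0.001], [-0.002, -0.001, -1.0]]
ft_force: [-0.8, 0.1, -0.5]
grip_width: 0.0005
finger_force: 0.0
```

>>> servo_tool(
  motion=[
    {"dx":0,"dy":0,"dz":0.01,"roll":0,"jaw":-1},
    {"dx":0,"dy":0,"dz":0.007,"roll":0,"jaw":-1},
    {"dx":0,"dy":0,"dz":0.004,"roll":0,"jaw":-1},
    {"dx":0,"dy":0,"dz":0.003,"roll":0,"jaw":-1},
    {"dx":0,"dy":0,"dz":0.002,"roll":0,"jaw":-1},
    {"dx":0,"dy":0,"dz":0,"roll":0,"jaw":-1},
    {"dx":0,"dy":0,"dz":0,"roll":0,"jaw":-1},
  ],
)

```text
clock: 4.3
tcp_pos: [0.5313, -0.1827, 0.0903]
ee_rot: [[0.995, 0.103, 0.0], [0.103, -0.995, -0.0], [0.0, 0.0, -1.0]]
ft_force: [-4.8, 1.5, 6.3]
grip_width: 0.0005
finger_force: 3.7
```

>>> servo_tool(
  motion=[
    {"dx":0,"dy":0,"dz":0.002,"roll":0,"jaw":-1},
    {"dx":0,"dy":0,"dz":0,"roll":0,"jaw":-1},
  ],
)

```text
clock: 4.5
tcp_pos: [0.5314, -0.1827, 0.0901]
ee_rot: [[0.995, 0.103, 0.001], [0.103, -0.995, -0.001], [0.001, 0.001, -1.0]]
ft_force: [-13.1, 4.5, 28.3]
grip_width: 0.0003
finger_force: 13.7
```

Bay4 held at 28 N without moving, so it is a blank. Bay3 is next.

>>> servo_tool(
  motion=[
    {"dx":0,"dy":0,"dz":-0.02,"roll":0,"jaw":-1},
    {"dx":0,"dy":-0.02,"dz":-0.018,"roll":0,"jaw":-1},
    {"dx":0,"dy":-0.04,"dz":0,"roll":0,"jaw":-1},
    {"dx":0,"dy":-0.04,"dz":0,"roll":0,"jaw":-1},
    {"dx":0,"dy":-0.035,"dz":0,"roll":0,"jaw":-1},
    {"dx":0,"dy":-0.015,"dz":0.01,"roll":0,"jaw":-1},
    {"dx":0,"dy":0,"dz":0.015,"roll":0,"jaw":-1},
    {"dx":0,"dy":0,"dz":0.006,"roll":0,"jaw":-1},
    {"dx":0,"dy":0,"dz":0.003,"roll":0,"jaw":-1},
    {"dx":0,"dy":0,"dz":0.0025,"roll":0,"jaw":-1},
    {"dx":0,"dy":0,"dz":0,"roll":0,"jaw":-1},
    {"dx":0,"dy":0,"dz":0,"roll":0,"jaw":-1},
  ],
)

```text
clock: 5.7
tcp_pos: [0.5158, -0.034, 0.0902]
ee_rot: [[0.995, 0.102, 0.0], [0.102, -0.995, -0.0], [0.0, 0.0, -1.0]]
ft_force: [-7.9, 2.2, 14.6]
grip_width: 0.0005
finger_force: 7.1
```

Bay3 is a blank too: 14.6 N with no movement. Next is bay2, lifting high enough to clear the vial.

>>> servo_tool(
  motion=[
    {"dx":0,"dy":0,"dz":-0.03,"roll":0,"jaw":-1},
    {"dx":0,"dy":0,"dz":-0.035,"roll":0,"jaw":-1},
    {"dx":0,"dy":-0.03,"dz":0,"roll":0,"jaw":-1},
    {"dx":0,"dy":-0.045,"dz":0,"roll":0,"jaw":-1},
    {"dx":0,"dy":-0.045,"dz":0,"roll":0,"jaw":-1},
    {"dx":0,"dy":-0.03,"dz":0,"roll":0,"jaw":-1},
    {"dx":0,"dy":0,"dz":0.03,"roll":0,"jaw":-1},
    {"dx":0,"dy":0,"dz":0.023,"roll":0,"jaw":-1},
    {"dx":0,"dy":0,"dz":0.006,"roll":0,"jaw":-1},
    {"dx":0,"dy":0,"dz":0.004,"roll":0,"jaw":-1},
    {"dx":0,"dy":0,"dz":0.002,"roll":0,"jaw":-1},
    {"dx":0,"dy":0,"dz":0,"roll":0,"jaw":-1},
    {"dx":0,"dy":0,"dz":0,"roll":0,"jaw":-1},
  ],
)

```text
clock: 7.0
tcp_pos: [0.5007, 0.1157, 0.0897]
ee_rot: [[0.995, 0.103, 0.001], [0.103, -0.995, 0.0], [0.001, -0.0, -1.0]]
ft_force: [-0.4, 0.1, 0.9]
grip_width: 0.0008
finger_force: 0.0
```

>>> servo_tool(
  motion=[
    {"dx":0,"dy":0,"dz":0.002,"roll":0,"jaw":-1},
    {"dx":0,"dy":0,"dz":0.001,"roll":0,"jaw":-1},
    {"dx":0,"dy":0,"dz":0,"roll":0,"jaw":-1},
  ],
)

```text
clock: 7.3
tcp_pos: [0.5005, 0.1158, 0.0861]
ee_rot: [[0.995, 0.103, 0.001], [0.103, -0.995, 0.0], [0.001, -0.0, -1.0]]
ft_force: [0.8, -0.3, 1.2]
grip_width: 0.0009
finger_force: 0.8
```

Bay2 rocks: it went down 4 mm under about 1 N, so it is the hatch. I'll push its edge down along the arc.

>>> servo_tool(
  motion=[
    {"dx":0,"dy":0,"dz":0.005,"roll":0,"jaw":-1},
    {"dx":0,"dy":0,"dz":0.005,"roll":0,"jaw":-1},
    {"dx":0.001,"dy":0,"dz":0.005,"roll":0,"jaw":-1},
    {"dx":0.001,"dy":0,"dz":0.005,"roll":0,"jaw":-1},
    {"dx":0.002,"dy":0,"dz":0.005,"roll":0,"jaw":-1},
    {"dx":0.003,"dy":0,"dz":0.005,"roll":0,"jaw":-1},
    {"dx":0.003,"dy":0,"dz":0.004,"roll":0,"jaw":-1},
    {"dx":0,"dy":0,"dz":0,"roll":0,"jaw":-1},
  ],
)

```text
clock: 8.1
tcp_pos: [0.5101, 0.1167, 0.0511]
ee_rot: [[0.995, 0.103, -0.001], [0.103, -0.995, -0.0], [-0.001, 0.0, -1.0]]
ft_force: [0.6, 0.2, -0.5]
grip_width: 0.0004
finger_force: 0.0
```

>>> servo_tool(
  motion=[
    {"dx":0.003,"dy":0,"dz":0.003,"roll":0,"jaw":-1},
    {"dx":0.003,"dy":0,"dz":0.002,"roll":0,"jaw":-1},
    {"dx":0.002,"dy":0,"dz":0,"roll":0,"jaw":-1},
    {"dx":0,"dy":0,"dz":0,"roll":0,"jaw":-1},
  ],
)

```text
clock: 8.5
tcp_pos: [0.5181, 0.1176, 0.0467]
ee_rot: [[0.995, 0.103, -0.001], [0.103, -0.995, -0.0], [-0.001, 0.0, -1.0]]
ft_force: [-1.3, 0.0, 0.5]
grip_width: 0.0005
finger_force: 0.5
```

```bash
python3 - <<'E'
from h import *
s=read_state();print(s["tcp_pos"],s["ft_force"])
c=camera("side"); a=c["image"][100:320,220:440,::-1]; cv2.imwrite('pics/s2.png',cv2.resize(a,None,fx=2.7,fy=2.7,interpolation=cv2.INTER_CUBIC))
E
```

```text
[0.51813289 0.11760984 0.04667927] [-1.258595    0.00200776  0.49158625]
```

View pics/s2.png

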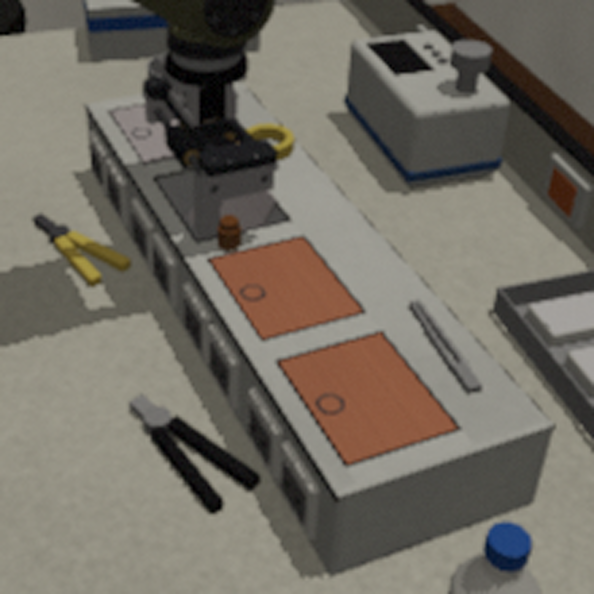

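The side view shows the fingers inside bay2, with the hatch tilted, and the vial, tape and tools unmoved. I'll push on until it meets the stop.

>>> servo_tool(
  motion=[
    {"dx":0.002,"dy":0,"dz":0.001,"roll":0,"jaw":-1},
    {"dx":0.002,"dy":0,"dz":0.001,"roll":0,"jaw":-1},
    {"dx":0,"dy":0,"dz":0,"roll":0,"jaw":-1},
  ],
)

```text
clock: 8.85
tcp_pos: [0.5197, 0.1178, 0.0456]
ee_rot: [[0.995, 0.103, -0.007], [0.103, -0.995, -0.001], [-0.007, 0.0, -1.0]]
ft_force: [-27.9, -3.1, 27.1]
grip_width: 0.0006
finger_force: 18.0
```

The force jumped to 28 N and the motion stalled, so it is at its stop. I'll back off towards the robot, lift and clear the view.

>>> servo_tool(
  motion=[
    {"dx":-0.006,"dy":0,"dz":-0.004,"roll":0,"jaw":-1},
    {"dx":-0.008,"dy":0,"dz":-0.01,"roll":0,"jaw":-1},
    {"dx":-0.005,"dy":0,"dz":-0.02,"roll":0,"jaw":-1},
    {"dx":0,"dy":0,"dz":-0.04,"roll":0,"jaw":-1},
    {"dx":0,"dy":0,"dz":-0.045,"roll":0,"jaw":-1},
    {"dx":0,"dy":0,"dz":-0.045,"roll":0,"jaw":-1},
    {"dx":-0.04,"dy":0,"dz":0,"roll":0,"jaw":-1},
    {"dx":-0.04,"dy":0,"dz":0,"roll":0,"jaw":-1},
    {"dx":-0.04,"dy":0,"dz":0,"roll":0,"jaw":-1},
    {"dx":0,"dy":0,"dz":0,"roll":0,"jaw":-1},
    {"dx":0,"dy":0,"dz":0,"roll":0,"jaw":-1},
  ],
)

```text
clock: 9.95
tcp_pos: [0.3843, 0.1038, 0.2097]
ee_rot: [[0.995, 0.103, 0.002], [0.103, -0.995, 0.0], [0.002, -0.0, -1.0]]
ft_force: [0.2, 0.2, 0.1]
grip_width: 0.0005
finger_force: 0.0
```

```bash
python3 - <<'E'
from h import *
c=camera("side"); a=c["image"][110:220,225:365,::-1]; cv2.imwrite('pics/s3.png',cv2.resize(a,None,fx=5,fy=5,interpolation=cv2.INTER_CUBIC))
# expected raised strip top edge at theta, bay2
p=[.556,.0456,.1032]; ca,sa=np.cos(p[2]),np.sin(p[2])
for th in(0.8,.95,1.1):
    for y in(.135,.015):
        lx,z=.03*np.cos(th),.09+.03*np.sin(th)
        print(th,y,((proj(c,[p[0]+ca*lx-sa*y,p[1]+sa*lx+ca*y,z])-[225,110])*5).round(0))
E
```

```text
0.8 0.135 [405. 214.]
0.8 0.015 [496. 325.]
0.95 0.135 [400. 211.]
0.95 0.015 [490. 322.]
1.1 0.135 [393. 208.]
1.1 0.015 [483. 320.]
```

View pics/s3.png

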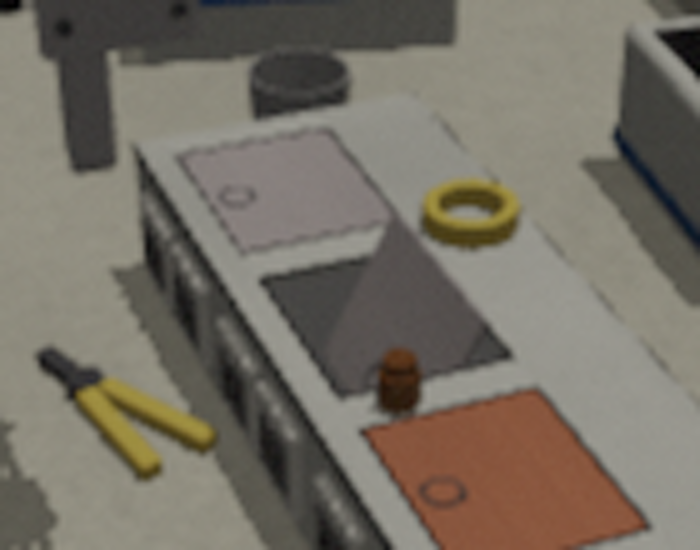

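The hatch is standing open. Its raised strip corners are at about (397,217) and (485,322), which matches the 1.1 rad prediction, and the vial, tape and pliers have not moved. I'll hand in.

```bash
python3 -c "
from cell import *
print(hand_in())"
```

```text
the job is handed in; nothing more can be done
None
```

The hatch is the second cover (bay2): I pushed it down to its stop and left it standing open, moved nothing else, and handed the job in at about 10 s. Bay4 and bay3 were blanks, and I didn't press bay1 because bay2 rocked first.

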